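Swing the clamp bar to seat a copper blank and bolt it shut

ROBOT

A 7-joint arm with a two-finger parallel gripper is mounted at the origin on the work surface. World frame = base frame: x ahead of the robot, y to its left, z up, the work surface at z = 0. Lengths are in mm, angles in rad, forces in N, time in s.
With the tool pointing down it reaches from about 400 to 875 mm from the base axis. Payload 4.4 kg.
Tool frame: the origin (TCP) lies where the fingers leave the gripper's body, on its centre line; the fingertips stand 73 mm ahead of it and the grasp point (between the pads) lies 54 mm ahead of it; z points along the fingers, y is the line along which they close (so a half turn about z gives the same grasp; the last joint's range is limited). The gripper opens to 85 mm and grips with 20 to 120 N. Pads are 22 mm wide; open, the fingers measure 114 mm over their backs; the gripper's body (76 mm by 85 mm) begins 54 mm behind the grasp point. The pads swing forward as they close: fully open they stand 13 mm farther back than shut.
Start: joints at [1.196, 0.628, 0.038, 1.517, -0.027, 0.996, -0.02], TCP at [197.57, -619.26, 303.913] pointing down, gripper open.
Joint ranges: [-3.06, 3.06], [-0.37, 2.12], [-1.25, 1.32], [0.18, 2.47], [-1.1, 4.24], [0.23, 1.98], [-2.94, 2.94]. Speed limits (rad/s): [2.57, 2.57, 3.14, 3.14, 3.14, 3.14, 3.14].

INTERFACE

Orientations are given as [roll, pitch, yaw] about the fixed x, y, z axes, in that order (R = Rz(yaw) Ry(pitch) Rx(roll)).
In Python, from cell import ctrl gives the robot as it stands.
- The arm moves only by the tool send_rows, never from a script. Its argument "rows" is a list that holds one entry, the list of rows, each a list of 6 numbers: the shift along the tool's x, y, z in cm, then the turn, a rotation vector about the tool's x, y, z in rad. In form: [[[tx, ty, tz, wx, wy, wz], ...]]. A call has 1 to 10 rows; each row is the pose to reach, as a shift and turn from the pose commanded when the call began, along the tool's axes at that moment; what a row does not reach only later rows make up. A row lasts 1/10 s, in which the tool goes at most 50 mm and 8.59 degrees, less where a joint would pass 70% of its speed; a pose out of reach is approached as far as the arm can. A call with a gripper value outside its range is refused whole. "grip" is the closure in counts, from 0 (fully open) to 255 (shut), set as the call begins (left out, the last holds). The fingers move at their own pace and stop on an object; the grip force is fixed at half the most. Time passes only in rows, so rows that repeat a pose let the fingers close. It gives the time, the measured TCP pose, the force, the opening and the grip force at its end, in the units of the state.
- ctrl.read_state(): the state, without advancing time (a new reading comes with each control period).
- ctrl.get_image(name): name is "scene" or "top"; returns a dict with "pixels" (480x640x3 uint8, red, green, blue), "fx", "fy", "cx", "cy" (pixels), "D" ([k1, k2, p1, p2, k3] as OpenCV has them; the pictures are not rectified), "extrinsics" (4x4, takes a point from camera to world coordinates). Camera axes: x right, y up, looking along -z (the intrinsics and any distortion apply to the point x, -y, -z); pixel columns grow to the right and rows downward; lengths in mm; the calibration is good to about 2 mm. A picture is of the moment at which its call begins. There is no depth.
- ctrl.finish_job(): hands the job in; it is judged then, once.
The state is a dict: "clock": time; "qpos": joint angles; "qd": joint speeds; "tau": joint torques, N m; "eef_pos": TCP position; "tool_rot": TCP orientation; "force": force on the tool from outside, world axes, zero at the start; "torque": the same for the moment, N m; "width": finger opening in mm; "gripper_force": force on a finger pad.
Only numpy, scipy, OpenCV 4.12 (cv2) and the standard library are available. Lean on these libraries where they do the work, as an engineer would, in place of code of your own. Each camera call takes 0.05 s, during which the arm holds its last target. There are 200 camera calls.

TASK

Push the free end of the aluminium swing bar so that it pivots about its pin and slides the copper blank until it lies flush along the jig's ledge. Lean on the bar so it presses the copper with about 15 N for a second (more than 25 N would mark it), then back away and slide the bolt fully across behind the bar to lock it. Do not disturb the other things on the bench.

Things in the scene. Friction and masses are not known exactly. Their poses are not given: they have to be found in the camera images.
- jig: Jig fixed on the bench: steel plate 270 mm (its x) by 460 mm (its y), 12 mm thick, from x = -175 to +95 mm. Origin on the underside on the line x = 0 where the shut bar's middle lies; +x points from the bar to the ledge (away from the robot), +y from the pivot pin to the bolt. Two saddles at y = 140 and 205 mm, 20 mm tall above the plate, carry the bolt.
- ledge (a point): Nominal middle of the foot of the ledge's face toward the bar (jig x = +57.5, y = -5 mm, plate's top). The ledge is a dark steel strip 250 mm long along jig y, 18 mm tall, clamped immovably to the plate; how it was clamped puts its true face up to 3 mm nearer or farther than this point, which is not measured: feel for it. It stays parallel to jig y.
- pin (a point): Foot of the fixed pivot pin, at the plate's top (jig x = 0, y = -190 mm): 10 mm thick, with a 26 mm round head whose top is 24 mm above the plate. The bar's 12 mm eye sits on it with about 1 mm of play all round.
- bar: Loose aluminium bar, 0.33 kg, 25 mm wide, 16 mm tall, flat on the plate. Origin: centre of its eye, underside, on the pin; own +y runs to the free end 300 mm away, +x is the side facing the blank. Starts 0.42 to 0.58 rad open (counter-clockwise from above); shut = parallel to jig y. It stays where left; friction takes 1 to 3 N.
- bar_end (a point): Centre of the bar's free end face, 8 mm above the plate, 300 mm from the eye. With the blank seated (centre about 150 mm from the pin) a push 250 mm from the pin presses the copper with some 1.3 to 2.2 times the push (most often 1.6), less 1 to 4 N of friction. The seat is stiff: a millimetre makes many newtons, so judge it by force.
- blank_center (a point): Centre of the copper blank: flat strip 45 mm (its x) by 90 mm (its y), 8 mm thick, 0.2 to 0.4 kg, loose on the plate between bar and ledge, skewed up to 0.08 rad, its centre 10 to 20 mm short of its place. Flush on the ledge its axes match the jig's and its centre is at jig x = +35 mm, give or take the ledge's 3 mm. It may shift along the ledge freely.
- bolt (a joint): Travel (m) of the round steel bolt, 13 mm thick, axis 8 mm above the plate at jig x = -25 mm. 0 = drawn back, grows toward jig -y, 0.046 = fully across (hard stop). Starts 0 to 0.010; about 2 N friction, stays put. Tapered nose (10 mm long, 7 mm at tip) passes about 6 mm (1 to 11) behind the shut bar, overlapping its last 28 mm; jams on the bar's end if it is not nearly shut.
- bolt_knob (a point): Point on the axis of the bolt's upright knob, a round post 12 mm thick; this point is 43 mm above the plate, 10 mm below the post's top. It moves with the bolt. Push the knob from its jig +y side, above the saddles.
- hammer: Bystander: a hammer 280 mm long lying on the bench to the robot's right. Origin on its underside. Leave alone.
- cone: Bystander: a dark steel tapered stake 130 mm tall and 64 mm across its foot, standing beside the jig. Origin at the centre of its underside. Leave alone.
- tin: Bystander: a grey tin 75 mm tall and 70 mm across beside the jig. Origin at the centre of its underside. Leave alone.
- vblock: Bystander: a steel block 50 by 70 mm, 50 mm tall, with a channel along its top, beside the jig. Origin at the centre of its underside. Leave alone.
There are look-alikes about, which are no part of the job. What is shaped like the part that bears blank_center but purple is not meant.

How it is judged:
By the outcome, as a careful person would: the job done as asked, in the order asked, and still so for the second after the job is handed in, with the robot touching nothing.
It also fails if it takes over 58 s, if anything falls off the work surface, if the arm or the gripper's body presses on something with over 40 N, if the wrist force passes 120 N, or if a joint passes its speed limit or range.

## Working session

There is one attempt and no reset: what is moved stays moved. The work goes in short steps, Python scripts to look and compute and a tool call to move; the robot and the scene stay as the last step left them, time stands still between calls to the robot, and variables do not carry over. Pictures are saved under pics/ and viewed, at most 10 in all, crops included, and the job is handed in when it is done.

Besides the shell and the picture viewer there is one more tool, called as name([rows], argument=value, ...), one row to a line, values as JSON. send_rows: Moves the arm, as the interface text tells. Its arguments: {"type":"object","properties":{"rows":{"type":"array","items":{"type":"array","items":{"type":"array","items":{"type":"number"}}}},"grip":{"type":"number"}},"required":["rows"]}

```bash
mkdir -p pics; ls; python3 - <<'E'
from cell import ctrl
import cv2,pickle
s=ctrl.read_state();print({k:s[k] for k in('clock','eef_pos','tool_rot','force','width')})
for n in('scene','top'):
    d=ctrl.get_image(n);pickle.dump(d,open(f'pics/{n}0.pkl','wb'));cv2.imwrite(f'pics/{n}0.png',d['pixels'][:,:,::-1])
    print(n,d['fx'],d['fy'],d['cx'],d['cy'],d['D'],d['extrinsics'])
E
```

```text
pics
{'clock': 0.0, 'eef_pos': array([ 197.44757   , -618.77424724,  302.96557992]), 'tool_rot': array([-3.13967552e+00,  3.15193688e-05,  3.08892182e-01]), 'force': array([ 0.154413  , -0.31059665,  0.07178694]), 'width': 85.14206058664287}
scene 449.0336904333274 449.0336904333274 324.46402911985126 241.90731151237358 [-0.05518863  0.          0.          0.          0.        ] [[-1.54507791e-01 -8.09643429e-01  5.66219798e-01  1.25158529e+03]
 [ 9.87991545e-01 -1.26488143e-01  8.87324989e-02  8.33608485e+01]
 [-2.21593967e-04  5.73130236e-01  8.19464266e-01  1.01320510e+03]
 [ 0.00000000e+00  0.00000000e+00  0.00000000e+00  1.00000000e+00]]
top 610.5705371245281 610.5705371245281 322.4293273909983 238.38764320932347 [-0.12914324  0.          0.          0.          0.        ] [[-2.60626862e-02  9.82865112e-01 -1.82474405e-01  2.49840617e+02]
 [-9.99659936e-01 -2.54667473e-02  5.60870868e-03 -5.47747464e+00]
 [ 8.65574540e-04  1.82558530e-01  9.83194606e-01  1.80890748e+03]
 [ 0.00000000e+00  0.00000000e+00  0.00000000e+00  1.00000000e+00]]
```

View pics/top0.png

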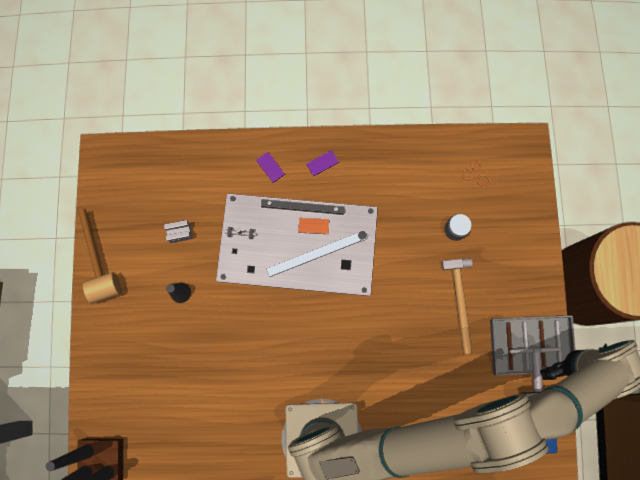

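View pics/scene0.png

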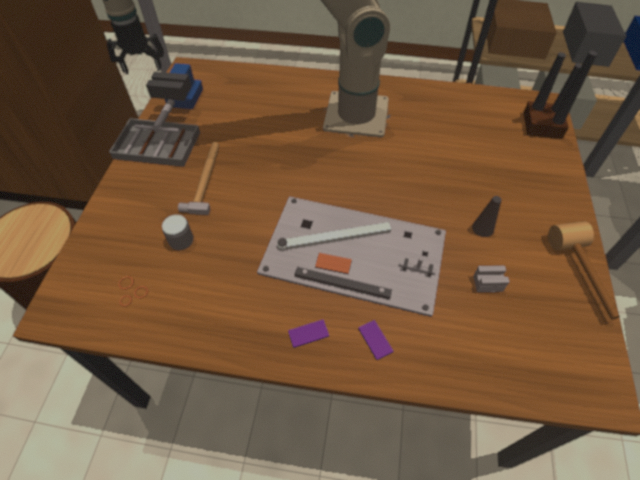

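The top view shows the jig plate with corners at (229,194), (377,207), (371,295) and (217,281). The pin is at (362,236), the bar's free end at (268,272), the bolt at (241,232), and the ledge runs from (262,203) to (344,210).

There are three blank-like strips: orange at (314,226), and purple at (270,167) and (322,162). The orange one is meant, because it is copper-coloured and lies on the plate between bar and ledge. I'll confirm that in a crop.

```bash
cat > h.py <<'E'
import numpy as np,cv2,pickle
def ray(d,uv):
    K=np.array([[d['fx'],0,d['cx']],[0,d['fy'],d['cy']],[0,0,1]])
    n=cv2.undistortPoints(np.float64(uv).reshape(-1,1,2),K,np.float64(d['D'])).reshape(-1,2)
    c=np.c_[n[:,0],-n[:,1],-np.ones(len(n))]
    E=np.array(d['extrinsics']);return E[:3,3],c@E[:3,:3].T
def on(d,uv,z):
    o,r=ray(d,uv);return o+r*((z-o[2])/r[:,2])[:,None]
def proj(d,P):
    E=np.array(d['extrinsics']);c=(np.atleast_2d(P)-E[:3,3])@E[:3,:3]
    K=np.array([[d['fx'],0,d['cx']],[0,d['fy'],d['cy']],[0,0,1]])
    return cv2.projectPoints((c*[1,-1,-1]).reshape(-1,1,3),np.zeros(3),np.zeros(3),K,np.float64(d['D']))[0].reshape(-1,2)
def tri(d1,u1,d2,u2):
    (a,r),(b,s)=ray(d1,u1),ray(d2,u2);r=r[0]/np.linalg.norm(r[0]);s=s[0]/np.linalg.norm(s[0])
    t=np.linalg.lstsq(np.c_[r,-s],b-a,rcond=None)[0];p,q=a+r*t[0],b+s*t[1];return (p+q)/2,np.linalg.norm(p-q)
def load(n): return pickle.load(open(f'pics/{n}.pkl','rb'))
E
cat > m.py <<'E'
from h import *
for n in('top0','scene0'):
    d=load(n);im=d['pixels'];hsv=cv2.cvtColor(im,cv2.COLOR_RGB2HSV)
    def big(m,roi):
        mm=np.zeros_like(m);x0,y0,x1,y1=roi;mm[y0:y1,x0:x1]=m[y0:y1,x0:x1]
        c=max(cv2.findContours(mm,cv2.RETR_EXTERNAL,cv2.CHAIN_APPROX_NONE)[0],key=cv2.contourArea);return c
    roi=(205,180,390,305) if n=='top0' else (250,190,460,315)
    c=big(((hsv[...,1]<70)&(hsv[...,2]>110)).astype(np.uint8),roi)
    q=cv2.approxPolyDP(cv2.convexHull(c),8,True).reshape(-1,2)
    print(n,'plate px',q.tolist());P=on(d,q,12);print(P.round(1).tolist())
    print('sides',np.linalg.norm(P-np.roll(P,1,0),axis=1).round(1))
    c=big(((hsv[...,1]>150)&(hsv[...,0]<12)&(hsv[...,2]>150)).astype(np.uint8),roi)
    r=cv2.minAreaRect(np.float32(on(d,c.reshape(-1,2),20)[:,:2]));print('blank',r,cv2.boxPoints(r).round(1).tolist())
    c=big((im.min(2)>190).astype(np.uint8),roi)
    r=cv2.minAreaRect(np.float32(on(d,c.reshape(-1,2),28)[:,:2]));print('bar',r,cv2.boxPoints(r).round(1).tolist())
    x0,y0,x1,y1=roi
    cv2.imwrite(f'pics/{n}c.png',cv2.resize(im[y0:y1,x0:x1,::-1],None,fx=3.8,fy=3.8,interpolation=cv2.INTER_CUBIC))
E
python3 m.py
```

```text
top0 plate px [[227, 194], [376, 207], [370, 294], [217, 281]]
[[728.3, 271.2, 12.0], [675.7, -180.3, 12.0], [412.9, -151.6, 12.0], [462.9, 300.4, 12.0]]
sides [267.1 454.6 264.3 454.8]
blank ((622.2611694335938, 10.434635162353516), (86.59752655029297, 41.85788345336914), 85.7202377319336) [[598.2000122070312, -31.200000762939453], [639.9000244140625, -34.29999923706055], [646.4000244140625, 52.099998474121094], [604.5999755859375, 55.20000076293945]]
bar ((503.543701171875, 71.33724975585938), (93.81808471679688, 413.0702209472656), 12.770730972290039) [[412.1000061035156, 262.3999938964844], [503.3999938964844, -140.5], [594.9000244140625, -119.69999694824219], [503.6000061035156, 283.1000061035156]]
scene0 plate px [[288, 198], [444, 230], [432, 313], [258, 272]]
[[421.5, -154.6, 12.0], [468.5, 297.4, 12.0], [729.8, 269.3, 12.0], [680.9, -181.2, 12.0]]
sides [260.8 454.4 262.8 453.1]
blank ((627.5985717773438, 8.026298522949219), (83.181640625, 37.48018264770508), 85.42527770996094) [[605.5999755859375, -31.899999618530273], [643.0, -34.900001525878906], [649.5999755859375, 48.0], [612.2000122070312, 51.0]]Traceback (most recent call last):
  File "m.py", line 14, in <module>
    c=big((im.min(2)>190).astype(np.uint8),roi)
  File "m.py", line 6, in big
    c=max(cv2.findContours(mm,cv2.RETR_EXTERNAL,cv2.CHAIN_APPROX_NONE)[0],key=cv2.contourArea);return c
ValueError: max() iterable argument is empty
```

```bash
sed -i "s/im.min(2)>190/im.min(2)>(190 if n=='top0' else 175)/" m.py; sed -i '/bar.,r/d;/c=big((im/d' m.py; python3 m.py >/dev/null
```

```text
(no output)
```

View pics/top0c.png

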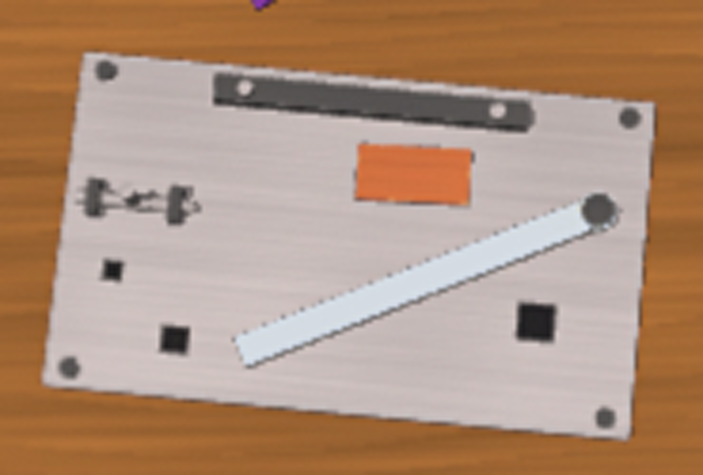

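View pics/scene0c.png

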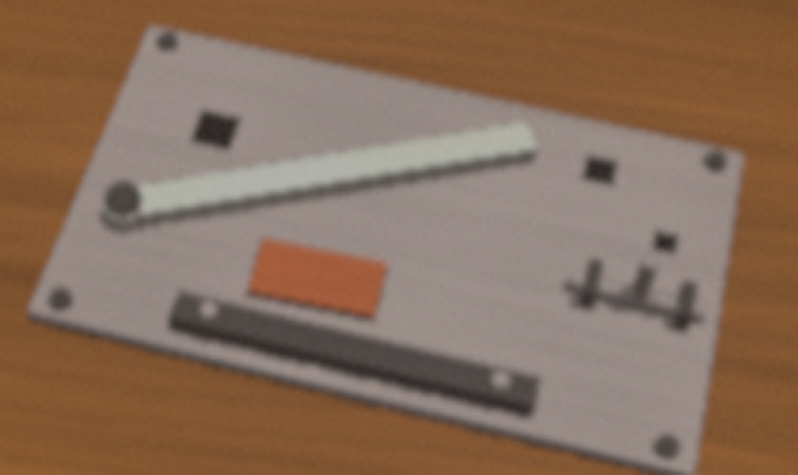

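The crops confirm that the orange strip (top crop (413,175)) is the copper blank, lying between bar and ledge. The pin head is at (598,210) in the top crop and (122,198) in the scene crop. The bar end is at about (243,352) and (530,133). The knob stands between the saddles at about (135,198) and (647,270).

```bash
python3 - <<'E'
from h import *
t,s=load('top0'),load('scene0')
T=lambda u:np.array([[205+u[0]/3.8,180+u[1]/3.8]]);S=lambda u:np.array([[250+u[0]/3.8,190+u[1]/3.8]])
yaw=-.110;R=np.array([[np.cos(yaw),-np.sin(yaw)],[np.sin(yaw),np.cos(yaw)]]);o=np.array([612.3,54.4])
J=lambda p:((np.ravel(p)[:2]-o)@R).round(1)
for n,a,b,z in(('pin',(598,210),(122,198),36),('knobtop',(135,198),(647,268),65),('barend',(240.5,352),(532,137),28),
 ('scr1',(106,70),(666,447),12),('scr2',(629,118),(60,299),12),('scr3',(605,417),(166,42),12),('scr4',(69,368),(714,162),12)):
    p,q=on(t,T(a),z),on(s,S(b),z);m,e=tri(t,T(a),s,S(b))
    print(n,p.round(1),q.round(1),'tri',m.round(1),round(e,1),'jig',J(p),J(q))
for n,a in (('ledge L foot/top',(214,103)),('ledge R',(527,130))): print(n,J(on(t,T(a),12)),J(on(t,T(a),30)))
for a in((213,74),(533,102)): print('ledge far top',J(on(t,T(a),30)))
for a in((357,145),(473,149),(469,207),(355,197)): print('blank t',J(on(t,T(a),20)))
for a in((262,239),(386,263),(374,318),(248,294)): print('blank s',J(on(s,S(a),20)))
E
```

```text
pin [[ 585.2 -133.9   36. ]] [[ 594.4 -133.5   36. ]] tri [ 587.3 -135.3   25.6] 1.2 jig [  -6.2 -190.2] [   2.8 -188.8]
knobtop [[598.3 222.9  65. ]] [[615.6 227.1  65. ]] tri [602.4 227.8  45.1] 4.6 jig [-32.4 166. ] [-15.6 172. ]
barend [[482.1 146.1  28. ]] [[490.5 146.4  28. ]] tri [483.3 147.   18.7] 0.1 jig [-139.5   76.9] [-131.2   78.1]
scr1 [[713.9 253.1  12. ]] [[717.5 252.3  12. ]] tri [715.1 253.5   7.4] 0.7 jig [ 79.2 208.7] [ 82.9 208.3]
scr2 [[ 663.6 -163.2   12. ]] [[ 667.9 -163.4   12. ]] tri [ 664.8 -164.2    6.9] 1.0 jig [  74.8 -210.7] [  79.2 -210.4]
scr3 [[ 426. -135.   12.]] [[ 430.4 -135.9   12. ]] tri [ 426.6 -136.1    7.5] 1.6 jig [-164.4 -208.7] [-159.9 -209.1]
scr4 [[474.9 282.   12. ]] [[480.3 280.6  12. ]] tri [475.6 282.4   5.9] 1.2 jig [-161.6  211.2] [-156.   210.4]
ledge L foot/top [ 59.3 119.5] [ 55.2 117.3]
ledge R [  58.2 -130.6] [  54.1 -130.2]
ledge far top [ 78.6 120.6]
ledge far top [  77.  -133.2]
blank t [33.   2.4]
blank t [ 37.5 -89.1]
blank t [ -9.2 -89.8]
blank t [-8.8  0.1]
blank s [  0.1 -88.1]
blank s [-3.2  0.1]
blank s [42.1  2.4]
blank s [ 46.  -85.2]
```

```bash
cat > w.py <<'E'
import numpy as np
from cell import ctrl
J0=np.array([611.5,54.1]);YAW=-.117
EX=np.array([np.cos(YAW),np.sin(YAW)]);EY=np.array([-EX[1],EX[0]])
PIN=J0-190*EY
def jig(x,y): return J0+x*EX+y*EY
def injig(p): d=np.array(p[:2])-J0;return d@EX,d@EY
def arc(th,r=250,off=23.5):
    return PIN+r*np.array([-np.sin(th),np.cos(th)])-off*np.array([np.cos(th),np.sin(th)])
def row(p,yaw,base=None):
    "p world xyz mm,yaw -> row; base (xyz,yaw) commanded"
    if base is None:
        s=ctrl.read_state();base=(s['eef_pos'],s['tool_rot'][2])
    b,y=base;d=np.array(p)-b;c,s=np.cos(y),np.sin(y)
    return np.round([(d[0]*c+d[1]*s)/10,(d[0]*s-d[1]*c)/10,-d[2]/10,0,0,-(yaw-y)],3).tolist()
E
python3 - <<'E'
from w import *
b=([197.57,-619.26,303.9],.309)
print(arc(.356),arc(.356,250,55),arc(YAW))
print(row((450,-350,304),.356,b),row((*arc(.356,250,55),304),.356,b))
E
```

```text
[480.1622105   91.53317542] [450.63730997  80.55454853] [595.16465718 116.43302957]
[32.236, -17.974, -0.01, 0.0, 0.0, -0.047] [45.39, -58.971, -0.01, 0.0, 0.0, -0.047]
```

send_rows([
  [[32.2,-17.9,0,0,0,0],[32.2,-17.9,0,0,0,0],[32.2,-17.9,0,0,0,0],[32.2,-17.9,0,0,0,0],[32.2,-17.9,0,0,0,0],[32.2,-17.9,0,0,0,0],[32.2,-17.9,0,0,0,0],[32.2,-17.9,0,0,0,0]],
], grip=255)

```text
clock: 0.9
eef_pos: [454.2, -345.2, 303.6]
tool_rot: [-3.139, -0.003, 0.317]
force: [-0.6, 0.2, -0.3]
width: -0.1
gripper_force: 0.0
```

send_rows([
  [[13.1,-41,0,0,0,-0.047],[13.1,-41,0,0,0,-0.047],[13.1,-41,0,0,0,-0.047],[13.1,-41,0,0,0,-0.047],[13.1,-41,0,0,0,-0.047],[13.1,-41,0,0,0,-0.047],[13.1,-41,0,0,0,-0.047],[13.1,-41,0,0,0,-0.047],[13.1,-41,10,0,0,-0.047],[13.1,-41,15,0,0,-0.047]],
])

```text
clock: 1.9
eef_pos: [451.3, 74.5, 206.8]
tool_rot: [-3.141, -0.006, 0.36]
force: [1.5, 0.2, -1.9]
width: 0.1
gripper_force: 0.0
```

```bash
python3 - <<'E'
from w import *
import cv2,pickle
s=ctrl.read_state();print(s['clock'],s['eef_pos'],s['tool_rot'],s['force'])
ims=[]
for n,r in(('top',(205,180,390,305)),('scene',(250,130,460,315))):
    d=ctrl.get_image(n);pickle.dump(d,open(f'pics/{n}1.pkl','wb'));x0,y0,x1,y1=r
    ims.append(cv2.resize(d['pixels'][y0:y1,x0:x1,::-1],(390,int(390*(y1-y0)/(x1-x0)))))
h=max(i.shape[0] for i in ims);cv2.imwrite('pics/p1.png',np.hstack([np.pad(i,((0,h-i.shape[0]),(0,0),(0,0))) for i in ims]))
E
```

```text
1.9 [451.32203876  74.50752324 206.80094303] [-3.1413441  -0.00599554  0.36032284] [ 1.50252426  0.23738829 -1.87208291]
```

View pics/p1.png

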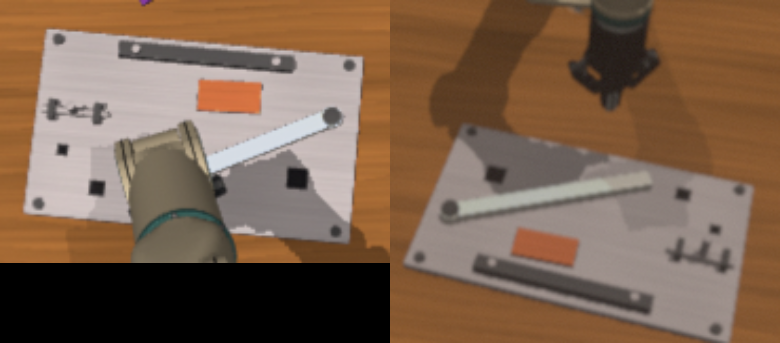

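Scene crop: the closed fingertips are at about (610,103) in the composite, which is full-image pixel (368,186). They are behind the bar and clear of it. I'll check the scene calibration against that tip, then descend.

```bash
python3 - <<'E'
from w import *
from h import *
s=load('scene1')
st=ctrl.read_state();p=st['eef_pos'];print(p,st['clock'])
print('tip pred',proj(s,[p[0],p[1],p[2]-73]))
print('row',row((*arc(.356,250,55),90),.356,((450.6,80.6,154),.356)))
E
```

```text
[446.18036023  72.19807579 201.29369434] 2.0
tip pred [[367.5581402  186.40009423]]
row [0.002, 0.006, 6.4, 0.0, 0.0, -0.0]
```

send_rows([
  [[0,0,3,0,0,0],[0,0,6,0,0,0],[0,0,10,0,0,0],[0,0,11.2,0,0,0],[0,0,11.2,0,0,0],[0,0,11.2,0,0,0],[0,0,11.2,0,0,0]],
])

```text
clock: 2.7
eef_pos: [451.3, 70.4, 96.2]
tool_rot: [3.14, -0.002, 0.354]
force: [-0.1, 0.4, 0.2]
width: 0.3
gripper_force: 0.0
```

```bash
python3 - <<'E'
from w import *
st=ctrl.read_state();b=(st['eef_pos'],st['tool_rot'][2]);print(b,st['force'])
for off in(55,40,30,24,20): print(off,row((*arc(.356,250,off),89),.356,b))
E
```

```text
(array([451.34731512,  70.39412373,  96.19233112]), np.float64(0.35399550032158444)) [-0.14015804  0.42637432  0.20851666]
55 [0.286, -0.978, 0.719, 0.0, 0.0, -0.002]
40 [1.786, -0.981, 0.719, 0.0, 0.0, -0.002]
30 [2.786, -0.983, 0.719, 0.0, 0.0, -0.002]
24 [3.386, -0.984, 0.719, 0.0, 0.0, -0.002]
20 [3.786, -0.985, 0.719, 0.0, 0.0, -0.002]
```

send_rows([
  [[0.3,-0.5,0.7,0,0,0],[0.8,-1,0.7,0,0,0],[1.3,-1,0.7,0,0,0],[1.8,-1,0.7,0,0,0],[2.1,-1,0.7,0,0,0],[2.3,-1,0.7,0,0,0],[2.5,-1,0.7,0,0,0],[2.5,-1,0.7,0,0,0]],
])

```text
clock: 3.5
eef_pos: [470.3, 89.4, 87.7]
tool_rot: [-3.142, -0.0, 0.356]
force: [-0.8, 0.3, -0.7]
width: -0.2
gripper_force: 0.0
```

```bash
python3 - <<'E'
from w import *
st=ctrl.read_state();b=(st['eef_pos'],st['tool_rot'][2]);print(b,st['force'])
for th in np.arange(.33,.05,-.03): print(round(th,2),row((*arc(th),89),th,b))
E
```

```text
(array([470.31301184,  89.40163099,  87.66785896]), np.float64(0.35553356033741546)) [-0.76959488  0.32327394 -0.73054538]
0.33 [1.648, 0.09, -0.133, 0.0, 0.0, 0.026]
0.3 [2.4, 0.05, -0.133, 0.0, 0.0, 0.056]
0.27 [3.154, 0.033, -0.133, 0.0, 0.0, 0.086]
0.24 [3.907, 0.038, -0.133, 0.0, 0.0, 0.116]
0.21 [4.66, 0.065, -0.133, 0.0, 0.0, 0.146]
0.18 [5.411, 0.116, -0.133, 0.0, 0.0, 0.176]
0.15 [6.161, 0.189, -0.133, 0.0, 0.0, 0.206]
0.12 [6.908, 0.284, -0.133, 0.0, 0.0, 0.236]
0.09 [7.652, 0.401, -0.133, 0.0, 0.0, 0.266]
0.06 [8.392, 0.541, -0.133, 0.0, 0.0, 0.296]
```

send_rows([
  [[1,0.05,-0.1,0,0,0.02],[1.65,0.05,-0.1,0,0,0.03],[2.4,0.05,-0.1,0,0,0.06],[3.15,0.05,-0.1,0,0,0.09],[3.9,0.05,-0.1,0,0,0.12],[4.65,0.07,-0.1,0,0,0.15],[5.4,0.12,-0.1,0,0,0.18],[6.15,0.2,-0.1,0,0,0.21],[6.9,0.3,-0.1,0,0,0.24],[6.9,0.3,-0.1,0,0,0.24]],
])

```text
clock: 4.5
eef_pos: [537.4, 111.1, 88.8]
tool_rot: [-3.141, -0.002, 0.114]
force: [0.0, 0.3, -0.3]
width: -0.3
gripper_force: 0.0
```

```bash
python3 - <<'E'
from w import *
st=ctrl.read_state();b=(st['eef_pos'],st['tool_rot'][2]);print(b,st['force'],st['torque'])
for th in np.arange(.09,-.1,-.02): print(round(th,2),row((*arc(th),89),th,b))
E
```

```text
(array([537.38827829, 111.05729443,  88.80278844]), np.float64(0.1143428977090104)) [ 0.00512972  0.27847061 -0.28748001] [-0.02967723  0.06883732  0.02007211]
0.09 [0.616, -0.052, -0.02, 0.0, 0.0, 0.024]
0.07 [1.117, -0.082, -0.02, 0.0, 0.0, 0.044]
0.05 [1.619, -0.101, -0.02, 0.0, 0.0, 0.064]
0.03 [2.121, -0.111, -0.02, 0.0, 0.0, 0.084]
0.01 [2.623, -0.111, -0.02, 0.0, 0.0, 0.104]
-0.01 [3.125, -0.101, -0.02, 0.0, 0.0, 0.124]
-0.03 [3.627, -0.08, -0.02, 0.0, 0.0, 0.144]
-0.05 [4.128, -0.05, -0.02, 0.0, 0.0, 0.164]
-0.07 [4.629, -0.009, -0.02, 0.0, 0.0, 0.184]
-0.09 [5.129, 0.041, -0.02, 0.0, 0.0, 0.204]
```

send_rows([
  [[0.3,0,0,0,0,0.01],[0.6,0,0,0,0,0.02]],
])

```text
clock: 4.7
eef_pos: [541.5, 111.3, 88.6]
tool_rot: [3.141, 0.001, 0.095]
force: [-0.9, 0.1, 0.0]
width: -0.1
gripper_force: 0.3
```

```bash
python3 - <<'E'
from w import *
import cv2,pickle
s=ctrl.read_state();print(s['eef_pos'],s['force'])
ims=[]
for n,r in(('top',(205,180,390,305)),('scene',(250,130,460,315))):
    d=ctrl.get_image(n);pickle.dump(d,open(f'pics/{n}2.pkl','wb'));x0,y0,x1,y1=r
    ims.append(cv2.resize(d['pixels'][y0:y1,x0:x1,::-1],(390,int(390*(y1-y0)/(x1-x0)))))
h=max(i.shape[0] for i in ims);cv2.imwrite('pics/p2.png',np.hstack([np.pad(i,((0,h-i.shape[0]),(0,0),(0,0))) for i in ims]))
E
```

```text
[541.54149452 111.26019605  88.6210678 ] [-0.85756913  0.08483396  0.04622935]
```

View pics/p2.png

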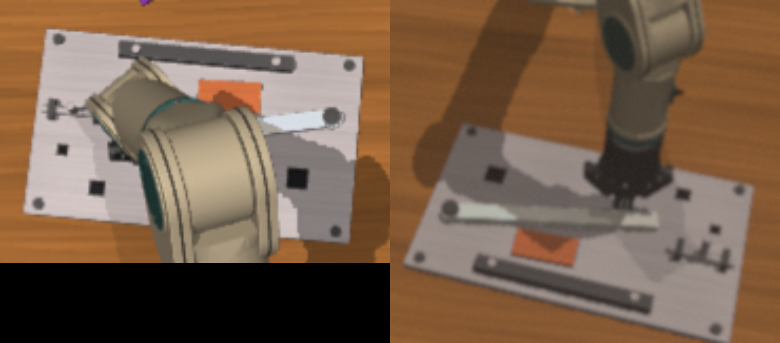

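The bar has swung with the fingers to scene composite (645,218), and its near side is about to meet the blank at (545,245). Next I push on slowly, watching the force.

send_rows([
  [[0.5,0,0,0,0,0.02],[1.0,0,0,0,0,0.04],[1.5,0,0,0,0,0.06],[2.0,0.03,0,0,0,0.08],[2.3,0.05,0,0,0,0.09]],
])

```text
clock: 5.3
eef_pos: [565.4, 113.2, 88.7]
tool_rot: [-3.141, -0.0, 0.004]
force: [0.2, 0.9, 0.5]
width: 0.2
gripper_force: 0.4
```

send_rows([
  [[0.2,0,0,0,0,0.01],[0.4,0,0,0,0,0.02],[0.6,0,0,0,0,0.03],[0.8,0,0,0,0,0.03]],
])

```text
clock: 5.7
eef_pos: [572.6, 113.2, 88.6]
tool_rot: [3.142, 0.0, -0.024]
force: [-1.7, 0.8, 0.2]
width: -0.0
gripper_force: 0.6
```

send_rows([
  [[0.2,0,0,0,0,0.01],[0.4,0,0,0,0,0.02],[0.6,0,0,0,0,0.03],[0.8,0,0,0,0,0.03]],
])

```text
clock: 6.1
eef_pos: [580.9, 113.0, 88.7]
tool_rot: [3.142, 0.0, -0.055]
force: [-0.8, 0.8, -0.2]
width: -0.4
gripper_force: 0.6
```

send_rows([
  [[0.1,0,0,0,0,0.005],[0.2,0,0,0,0,0.01],[0.3,0,0,0,0,0.015],[0.4,0,0,0,0,0.02]],
])

```text
clock: 6.5
eef_pos: [584.7, 112.7, 88.7]
tool_rot: [3.142, 0.0, -0.075]
force: [-1.4, 0.4, -0.9]
width: 0.1
gripper_force: 0.6
```

send_rows([
  [[0.1,0,0,0,0,0.005],[0.2,0,0,0,0,0.01],[0.3,0,0,0,0,0.012]],
])

```text
clock: 6.8
eef_pos: [587.8, 112.5, 88.7]
tool_rot: [-3.142, -0.0, -0.086]
force: [-1.1, 0.8, 0.5]
width: 0.2
gripper_force: 0.6
```

```bash
python3 - <<'E'
from w import *
import cv2,pickle
s=ctrl.read_state();print(s['eef_pos'],s['tool_rot'],s['force'],s['torque'])
ims=[]
for n,r in(('top',(205,180,390,305)),('scene',(250,190,460,315))):
    d=ctrl.get_image(n);pickle.dump(d,open(f'pics/{n}3.pkl','wb'));x0,y0,x1,y1=r
    ims.append(cv2.resize(d['pixels'][y0:y1,x0:x1,::-1],(390,int(390*(y1-y0)/(x1-x0)))))
h=max(i.shape[0] for i in ims);cv2.imwrite('pics/p3.png',np.hstack([np.pad(i,((0,h-i.shape[0]),(0,0),(0,0))) for i in ims]))
E
```

```text
[587.81529508 112.49787911  88.710413  ] [-3.14155292e+00 -1.15902386e-04 -8.64191493e-02] [-1.07951615  0.7728812   0.51066201] [ 0.12393469  0.21453089 -0.03688994]
```

View pics/p3.png

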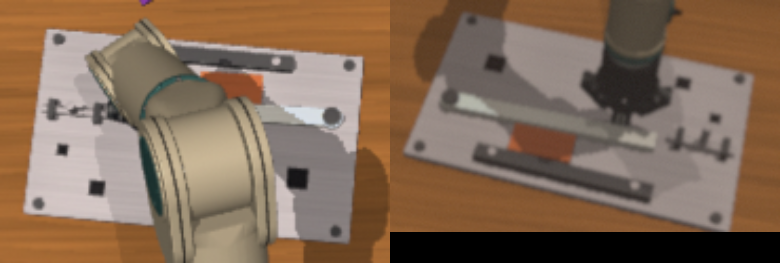

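The bar now presses on the blank (scene composite (543,140)). The blank is nearly at the ledge face but doesn't look seated yet.

send_rows([
  [[0.05,0,0,0,0,0.002],[0.1,0,0,0,0,0.004],[0.15,0,0,0,0,0.006],[0.2,0,0,0,0,0.008]],
])

```text
clock: 7.3
eef_pos: [589.7, 112.3, 88.7]
tool_rot: [-3.142, -0.0, -0.094]
force: [-0.9, 0.6, 0.8]
width: 0.2
gripper_force: 0.6
```

send_rows([
  [[0.05,0,0,0,0,0.002],[0.1,0,0,0,0,0.004],[0.15,0,0,0,0,0.006]],
])

```text
clock: 7.6
eef_pos: [591.2, 112.2, 88.7]
tool_rot: [-3.142, -0.0, -0.1]
force: [-1.7, 0.6, -0.3]
width: -0.0
gripper_force: 0.6
```

send_rows([
  [[0.05,0,0,0,0,0.002],[0.1,0,0,0,0,0.004],[0.1,0,0,0,0,0.004]],
])

```text
clock: 7.9
eef_pos: [592.3, 112.0, 88.7]
tool_rot: [3.142, -0.0, -0.104]
force: [-0.8, 0.3, 1.0]
width: 0.1
gripper_force: 0.4
```

send_rows([
  [[0.05,0,0,0,0,0.002],[0.1,0,0,0,0,0.004],[0.1,0,0,0,0,0.004]],
])

```text
clock: 8.2
eef_pos: [593.3, 111.9, 88.7]
tool_rot: [-3.142, -0.0, -0.108]
force: [-0.6, 1.0, -0.1]
width: 0.2
gripper_force: 0.5
```

send_rows([
  [[0.05,0,0,0,0,0.002],[0.1,0,0,0,0,0.004],[0.1,0,0,0,0,0.004]],
])

```text
clock: 8.5
eef_pos: [594.3, 111.8, 88.7]
tool_rot: [-3.142, -0.0, -0.112]
force: [-0.8, 0.5, 0.2]
width: -0.0
gripper_force: 0.5
```

send_rows([
  [[0.05,0,0,0,0,0.002],[0.1,0,0,0,0,0.002],[0.1,0,0,0,0,0.002]],
])

```text
clock: 8.8
eef_pos: [595.3, 111.7, 88.7]
tool_rot: [-3.142, -0.0, -0.114]
force: [-0.0, -0.9, -1.0]
width: -0.2
gripper_force: 0.5
```

send_rows([
  [[0.05,0,0,0,0,0.002],[0.1,0,0,0,0,0.002]],
])

```text
clock: 9.0
eef_pos: [596.2, 111.6, 88.7]
tool_rot: [-3.142, 0.0, -0.116]
force: [-2.4, 0.7, 0.7]
width: 0.0
gripper_force: 0.6
```

send_rows([
  [[0.05,0,0,0,0,0.002],[0.1,0,0,0,0,0.002]],
])

```text
clock: 9.2
eef_pos: [597.2, 111.5, 88.7]
tool_rot: [-3.142, 0.0, -0.118]
force: [-1.2, 0.8, -0.1]
width: 0.1
gripper_force: 0.6
```

send_rows([
  [[0.05,0,0,0,0,0],[0.1,0,0,0,0,0]],
])

```text
clock: 9.4
eef_pos: [598.2, 111.4, 88.7]
tool_rot: [-3.142, -0.0, -0.118]
force: [-0.7, 0.7, 0.8]
width: 0.0
gripper_force: 0.6
```

send_rows([
  [[0.05,0,0,0,0,0.002],[0.1,0,0,0,0,0.003]],
])

```text
clock: 9.6
eef_pos: [599.2, 111.2, 88.7]
tool_rot: [3.142, -0.0, -0.121]
force: [-0.5, 0.2, -1.1]
width: 0.2
gripper_force: 0.6
```

send_rows([
  [[0.05,0,0,0,0,0.002],[0.1,0,0,0,0,0.003]],
])

```text
clock: 9.8
eef_pos: [600.2, 111.1, 88.7]
tool_rot: [3.142, -0.0, -0.124]
force: [-0.9, 0.4, 0.5]
width: -0.3
gripper_force: 0.6
```

```bash
python3 - <<'E'
from w import *
from h import *
import cv2,pickle
s=ctrl.read_state();print(s['eef_pos'],s['tool_rot'],s['force'],s['torque'])
d=ctrl.get_image('scene');pickle.dump(d,open('pics/scene4.pkl','wb'))
cv2.imwrite('pics/p4.png',cv2.resize(d['pixels'][190:315,250:450,::-1],None,fx=4,fy=4,interpolation=cv2.INTER_CUBIC))
E
```

```text
[600.18062609 111.11359548  88.66617139] [ 3.14154932e+00 -6.18860577e-06 -1.24337695e-01] [-0.85898366  0.41798421  0.48986832] [0.17315173 0.25643229 0.0615385 ]
```

View pics/p4.png

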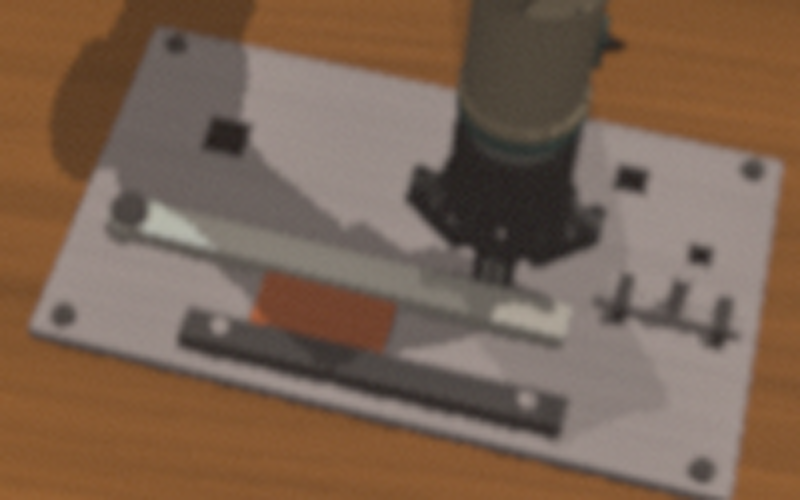

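The bar is almost parallel to the ledge, and the blank's far edge is hidden behind it. With no force rise yet, I keep feeling forward.

send_rows([
  [[0.05,0,0,0,0,0.002],[0.1,0,0,0,0,0.003]],
])

```text
clock: 10.05
eef_pos: [600.5, 111.1, 88.6]
tool_rot: [3.141, 0.001, -0.127]
force: [-3.2, 0.5, 2.1]
width: -0.3
gripper_force: 1.9
```

send_rows([
  [[0.05,0,0,0,0,0.002],[0.1,0,0,0,0,0.003]],
])

```text
clock: 10.25
eef_pos: [600.7, 111.1, 88.5]
tool_rot: [3.141, 0.003, -0.13]
force: [-5.7, 1.4, 3.1]
width: -0.0
gripper_force: 3.1
```

send_rows([
  [[0.05,0,0,0,0,0.002],[0.1,0,0,0,0,0.003]],
])

```text
clock: 10.45
eef_pos: [600.9, 111.0, 88.3]
tool_rot: [3.14, 0.005, -0.133]
force: [-9.2, 2.5, 4.7]
width: 0.4
gripper_force: 4.0
```

send_rows([
  [[0.03,0,0,0,0,0],[0.03,0,0,0,0,0]],
])

```text
clock: 10.65
eef_pos: [600.9, 111.0, 88.3]
tool_rot: [3.14, 0.005, -0.133]
force: [-8.2, 1.3, 4.4]
width: 0.2
gripper_force: 3.9
```

```bash
python3 - <<'E'
from w import *
s=ctrl.read_state();print(s['eef_pos'],s['tool_rot'],s['force'],s['torque'],injig(s['eef_pos']))
E
```

```text
[600.8993252  111.00637053  88.29227289] [ 3.14014075  0.00522237 -0.13272834] [-8.16647368  1.30223799  4.42862203] [ 0.31554299  1.58766136 -0.00564543] (np.float64(-17.171066622173885), np.float64(55.27986779632916))
```

send_rows([
  [[0.03,0,0,0,0,0],[0.06,0,0,0,0,0],[0.06,0,0,0,0,0]],
])

```text
clock: 10.95
eef_pos: [601.0, 111.0, 88.2]
tool_rot: [3.14, 0.006, -0.133]
force: [-8.4, 0.8, 3.9]
width: -0.0
gripper_force: 4.4
```

send_rows([
  [[0,0,0,0,0,0]],
])

```text
clock: 11.05
eef_pos: [601.0, 111.0, 88.2]
tool_rot: [3.14, 0.006, -0.133]
force: [-7.2, 2.1, 5.1]
width: -0.0
gripper_force: 4.4
```

send_rows([
  [[0,0,0,0,0,0]],
])

```text
clock: 11.15
eef_pos: [601.0, 111.0, 88.2]
tool_rot: [3.14, 0.006, -0.133]
force: [-7.3, 2.0, 4.4]
width: 0.1
gripper_force: 4.4
```

send_rows([
  [[0.05,0,0,0,0,0],[0.1,0,0,0,0,0]],
])

```text
clock: 11.35
eef_pos: [601.2, 110.9, 88.1]
tool_rot: [3.139, 0.008, -0.132]
force: [-10.5, 2.0, 6.0]
width: -0.0
gripper_force: 5.5
```

send_rows([
  [[0,0,0,0,0,0]],
])

```text
clock: 11.45
eef_pos: [601.2, 111.0, 88.1]
tool_rot: [3.139, 0.008, -0.132]
force: [-10.8, 2.1, 5.6]
width: -0.2
gripper_force: 5.2
```

send_rows([
  [[0,0,0,0,0,0]],
])

```text
clock: 11.55
eef_pos: [601.2, 110.9, 88.1]
tool_rot: [3.139, 0.008, -0.132]
force: [-10.6, 1.9, 4.5]
width: 0.4
gripper_force: 5.2
```

send_rows([
  [[0,0,0,0,0,0]],
])

```text
clock: 11.65
eef_pos: [601.2, 110.9, 88.1]
tool_rot: [3.139, 0.008, -0.132]
force: [-9.6, 1.9, 5.1]
width: -0.3
gripper_force: 5.2
```

send_rows([
  [[0,0,0,0,0,0],[0,0,0,0,0,0],[0,0,0,0,0,0],[0,0,0,0,0,0],[0,0,0,0,0,0],[0,0,0,0,0,0],[0,0,0,0,0,0],[0,0,0,0,0,0],[0,0,0,0,0,0],[0,0,0,0,0,0]],
])

```text
clock: 12.65
eef_pos: [601.2, 110.9, 88.1]
tool_rot: [3.139, 0.008, -0.132]
force: [-9.8, 2.1, 4.9]
width: -0.0
gripper_force: 5.2
```

```bash
python3 - <<'E'
from w import *
s=ctrl.read_state();print(s['eef_pos'],s['tool_rot'],s['force'],s['torque'])
E
```

```text
[601.16676444 110.8971714   88.05310761] [ 3.13934479  0.00791228 -0.13244996] [-9.77041766  2.08345045  4.85987104] [0.37836668 2.09772233 0.04204546]
```

send_rows([
  [[-0.3,0,0,0,0,0],[-0.6,0,0,0,0,0],[-1.2,0,0,0,0,0],[-2.5,0,0,0,0,0],[-4,0,0,0,0,0],[-4,0,-3,0,0,0],[-4,0,-7,0,0,0],[-4,-4,-10,0,0,0],[-4,-9,-10,0,0,0],[-4,-14,-10,0,0,0]],
])

```text
clock: 13.65
eef_pos: [585.8, 255.5, 190.9]
tool_rot: [-3.14, -0.005, -0.136]
force: [1.8, 0.3, 0.3]
width: -0.0
gripper_force: 0.0
```

```bash
python3 - <<'E'
from w import *
st=ctrl.read_state();b=(st['eef_pos'],st['tool_rot'][2]);print(b,st['force'],st['qpos'])
for y in(218,225): print(row((*jig(-25,y),185),YAW,b),row((*jig(-25,y),118),YAW,b))
E
```

```text
(array([585.8376488 , 255.51743017, 190.93446609]), np.float64(-0.13587875797644955)) [1.81737679 0.27989386 0.33374591] [-0.29197429  0.75395383 -0.27519858  1.64825187  0.27175613  0.77187419
 -2.3977488 ]
[2.36, -2.14, 0.593, 0.0, 0.0, -0.019] [2.36, -2.14, 7.293, 0.0, 0.0, -0.019]
[2.347, -2.84, 0.593, 0.0, 0.0, -0.019] [2.347, -2.84, 7.293, 0.0, 0.0, -0.019]
```

send_rows([
  [[1,-2,0,0,0,-0.02],[2.3,-3.8,0.6,0,0,-0.02],[2.3,-3.8,3,0,0,-0.02],[2.3,-3.8,3,0,0,-0.02],[2.3,-3.8,3,0,0,-0.02]],
])

```text
clock: 14.15
eef_pos: [611.7, 288.5, 158.5]
tool_rot: [3.14, 0.0, -0.114]
force: [0.1, -0.1, -0.1]
width: -0.1
gripper_force: 0.0
```

```bash
python3 - <<'E'
from w import *
from h import *
import cv2,pickle
s=ctrl.read_state();print(s['eef_pos'],s['tool_rot'],s['force'],injig(s['eef_pos']))
d=ctrl.get_image('scene');pickle.dump(d,open('pics/scene5.pkl','wb'))
t=ctrl.get_image('top');pickle.dump(t,open('pics/top5.pkl','wb'))
a=cv2.resize(d['pixels'][210:315,255:455,::-1],None,fx=4,fy=4,interpolation=cv2.INTER_CUBIC)
b=cv2.resize(t['pixels'][190:260,205:390,::-1],(800,180),interpolation=cv2.INTER_CUBIC)
cv2.imwrite('pics/p5.png',np.vstack([a,b]))
print('tip',proj(d,[*s['eef_pos'][:2],s['eef_pos'][2]-73]))
for y in(160,165,170,175):print(y,proj(d,[*jig(-25,y),65]),proj(d,[*jig(-25,y),45]))
E
```

```text
[611.69279414 288.45820728 158.49291426] [ 3.14048183e+00  3.97086385e-04 -1.13726229e-01] [ 0.09159345 -0.12321286 -0.0737654 ] (np.float64(-27.165918465919784), np.float64(232.77847701652536))
tip [[446.62623805 257.92421748]]
160 [[415.95828538 256.55679606]] [[414.65564177 260.82272921]]
165 [[417.91953197 257.00141257]] [[416.58820524 261.26344117]]
170 [[419.88282943 257.4465079 ]] [[418.52276525 261.70461208]]
175 [[421.84816729 257.89207973]] [[420.45931179 262.14623969]]
```

View pics/p5.png

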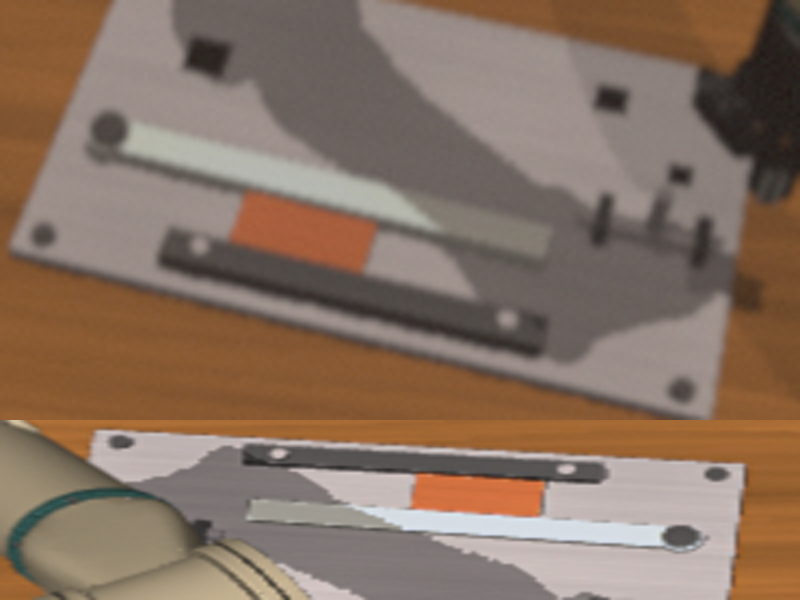

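The top view shows the blank flush along the ledge and the bar parallel and shut. The knob top is at crop (662,193), full-image pixel (420.5,258), which gives jig y of about 171. The fingertips are at (448,258), on its +y side as wanted.

send_rows([
  [[0.2,0,2,0,0,0],[0.2,0,4,0,0,0],[0.2,0.6,4,0,0,0],[0.2,1.2,4,0,0,0],[0.2,1.8,4,0,0,0],[0.2,2.4,4,0,0,0],[0.2,3,4,0,0,0],[0.2,3.4,4,0,0,0],[0.2,3.4,4,0,0,0]],
])

```text
clock: 15.15
eef_pos: [610.1, 254.1, 118.9]
tool_rot: [3.141, -0.0, -0.114]
force: [-0.4, -0.5, 0.2]
width: 0.5
gripper_force: 0.0
```

send_rows([
  [[0,0.3,0,0,0,0],[0,0.6,0,0,0,0],[0,0.9,0,0,0,0],[0,1.2,0,0,0,0],[0,1.5,0,0,0,0]],
])

```text
clock: 15.65
eef_pos: [608.1, 240.8, 118.7]
tool_rot: [-3.141, -0.0, -0.113]
force: [0.4, 1.6, -0.3]
width: -0.0
gripper_force: 1.1
```

send_rows([
  [[0,0.3,0,0,0,0],[0,0.6,0,0,0,0],[0,0.8,0,0,0,0]],
])

```text
clock: 15.95
eef_pos: [607.2, 232.0, 118.7]
tool_rot: [3.141, 0.0, -0.113]
force: [-0.6, 1.2, 0.1]
width: -0.3
gripper_force: 1.1
```

send_rows([
  [[0,0.3,0,0,0,0],[0,0.6,0,0,0,0],[0,0.8,0,0,0,0]],
])

```text
clock: 16.25
eef_pos: [606.3, 224.0, 118.7]
tool_rot: [3.141, 0.0, -0.113]
force: [-1.1, 1.9, -0.6]
width: -0.2
gripper_force: 1.1
```

send_rows([
  [[0,0.2,0,0,0,0],[0,0.4,0,0,0,0],[0,0.6,0,0,0,0]],
])

```text
clock: 16.55
eef_pos: [605.7, 218.3, 118.7]
tool_rot: [-3.142, 0.0, -0.113]
force: [-0.5, 2.4, 0.3]
width: 0.2
gripper_force: 1.1
```

send_rows([
  [[0,0.2,0,0,0,0],[0,0.4,0,0,0,0],[0,0.5,0,0,0,0]],
])

```text
clock: 16.85
eef_pos: [605.2, 213.1, 118.7]
tool_rot: [3.141, 0.0, -0.113]
force: [-0.8, 2.9, -0.3]
width: -0.2
gripper_force: 1.0
```

send_rows([
  [[0,0.1,0,0,0,0],[0,0.2,0,0,0,0],[0,0.3,0,0,0,0]],
])

```text
clock: 17.15
eef_pos: [604.9, 210.4, 118.7]
tool_rot: [-3.142, -0.0, -0.113]
force: [-1.0, 2.6, -0.5]
width: 0.0
gripper_force: 1.0
```

send_rows([
  [[0,0.1,0,0,0,0],[0,0.2,0,0,0,0],[0,0.3,0,0,0,0]],
])

```text
clock: 17.45
eef_pos: [604.5, 207.8, 118.7]
tool_rot: [-3.141, -0.0, -0.113]
force: [-1.3, 3.6, -0.3]
width: -0.0
gripper_force: 2.0
```

send_rows([
  [[0,0.1,0,0,0,0],[0,0.2,0,0,0,0],[0,0.3,0,0,0,0]],
])

```text
clock: 17.75
eef_pos: [604.4, 207.2, 118.9]
tool_rot: [-3.137, -0.001, -0.112]
force: [1.2, 8.6, -2.8]
width: 0.3
gripper_force: 4.2
```

send_rows([
  [[0,0.1,0,0,0,0],[0,0.2,0,0,0,0]],
])

```text
clock: 17.95
eef_pos: [604.3, 207.0, 119.0]
tool_rot: [-3.134, -0.002, -0.111]
force: [0.3, 11.1, -4.6]
width: 0.1
gripper_force: 5.6
```

send_rows([
  [[0,0.1,0,0,0,0],[0,0.2,0,0,0,0]],
])

```text
clock: 18.15
eef_pos: [604.2, 206.7, 119.1]
tool_rot: [-3.132, -0.003, -0.11]
force: [1.6, 13.7, -6.1]
width: -0.2
gripper_force: 7.0
```

The knob stopped hard. I'll back off and check the bolt.

send_rows([
  [[0,-1,0,0,0,0],[0,-3,0,0,0,0],[0,-5,0,0,0,0],[0,-8,-4,0,0,0],[0,-12,-9,0,0,0],[0,-16,-13,0,0,0],[0,-20,-13,0,0,0],[0,-20,-13,0,0,0]],
])

```text
clock: 18.95
eef_pos: [624.4, 409.5, 252.3]
tool_rot: [-3.131, -0.002, -0.105]
force: [-0.5, 1.1, -0.3]
width: 0.2
gripper_force: 0.0
```

```bash
python3 - <<'E'
from w import *
from h import *
import cv2,pickle
s=ctrl.read_state();print(s['clock'],s['eef_pos'],s['force'],injig(s['eef_pos']))
d=ctrl.get_image('scene');pickle.dump(d,open('pics/scene6.pkl','wb'))
t=ctrl.get_image('top');pickle.dump(t,open('pics/top6.pkl','wb'))
a=cv2.resize(d['pixels'][225:310,300:455,::-1],(800,439),interpolation=cv2.INTER_CUBIC)
b=cv2.resize(t['pixels'][195:252,215:385,::-1],None,fx=2.8,fy=2.8,interpolation=cv2.INTER_CUBIC)
b=np.pad(b,((0,0),(0,800-b.shape[1]),(0,0)))
cv2.imwrite('pics/p6.png',np.vstack([a,b])[:600])
for y in(120,125,130,135,140):print(y,(proj(d,[*jig(-25,y),65])-[300,225])*5.16)
print('nose at 82',(proj(d,[*jig(-25,82),20])-[300,225])*5.16,'bar end',(proj(d,[*jig(-12,110),28])-[300,225])*5.16)
E
```

```text
18.95 [624.40977041 409.52745268 252.28972417] [-0.49258421  1.11883969 -0.27669966] (np.float64(-28.66869044162529), np.float64(354.5045027629512))
120 [[517.77177515 144.56963602]]
125 [[527.80526517 146.84367622]]
130 [[537.84975108 149.12027835]]
135 [[547.90518302 151.3994314 ]]
140 [[557.97151064 153.68112427]]
nose at 82 [[432.03676922 176.70365981]] bar end [[483.39846134 201.6310049 ]]
```

View pics/p6.png

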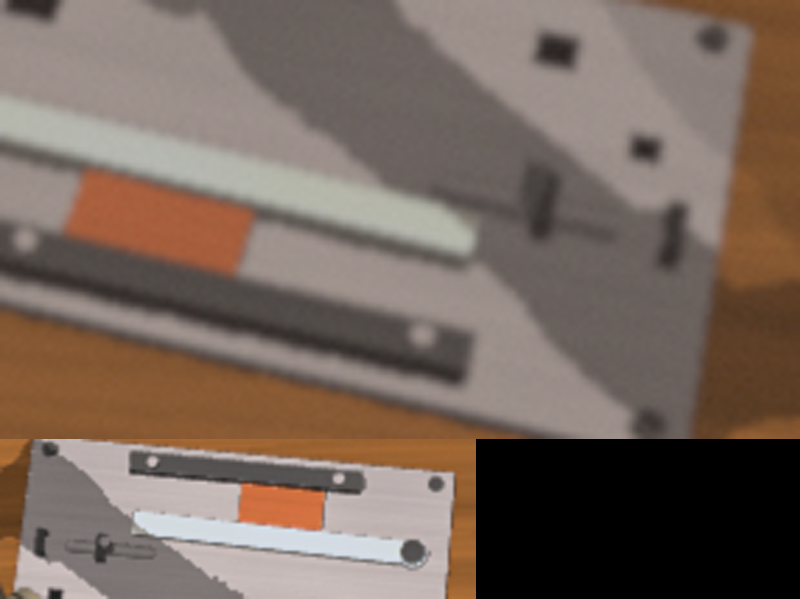

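The bolt is fully across behind the bar: its nose is at crop (432,190), matching the prediction for full travel. The knob is hard at its stop, the blank sits flush on the ledge, and the arm is clear.

```bash
python3 -c "
from cell import ctrl
print(ctrl.finish_job())"
```

```text
the job is handed in; nothing more can be done
None
```

The job is handed in: the copper blank is flush on the ledge and the bolt is fully across behind the bar. I held the press for over a second at an estimated 15 N on the copper (about 10.5 N measured at the push point). The arm ended clear of everything at about 19 s on the robot's clock.

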